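# Load the dispensing station and start it with the no-touch switch

### The job

Load and start the dispensing station: with the fingertips, push the metal fixture pallet along its guides until it is fully home against the stop, without lifting it or touching its black knob. Only then trigger the no-touch start switch, the one with the round window: hold the fingertips still two to three centimetres above the middle of the round window for two seconds, without touching the switch, then take the hand well clear of it. Do not touch the square-windowed cancel switch or bring the fingers close above it, and leave the loose things around the work where they are.

Things in the scene. Friction and masses are not known exactly. Their poses are not given: they have to be found in the camera images.
- bed: Fixed white station bed, 380 long (x) x 180 wide (y) x 30 mm high; origin at the centre of its underside. Its +x is the way the pallet is pushed home. Two guides 10 mm high on its top run along x, 114 mm apart inside. Dark steel stop at the far end: near face at x = +170 mm, 30 mm above the bed top.
- pallet: Loose metal fixture pallet, 160 long (x) x 110 wide (y) x 40 mm high, 0.5 to 0.9 kg, 15 mm nest block on its far half. It lies on the bed between the guides (2 mm play each side); sliding takes 3 to 7 N, the first jolt up to 20 N. Origin at the centre of its underside, +x to the stop. Home (far face at the stop): origin at bed x = +90 mm. Starts 55 to 105 mm short of that.
- pallet_push (a point): Centre of the pallet's flat near face, the one facing the robot (80 mm behind the pallet's origin, 20 mm above the bed top): the place to push, towards the pallet's +x.
- pallet_knob: Black lifting knob, 24 mm across and 22 mm high, on top of the pallet, 15 mm behind the pallet's centre; origin at its foot, 40 mm above the pallet's underside. Not to be touched.
- start_switch: Fixed grey box 80 x 80 mm, 36 mm high, the no-touch START switch: on top a ROUND aluminium bezel 54 mm across around a round black window 44 mm across. Origin at the centre of its underside on the table.
- start_switch_window (a point): Centre of the round black window's surface, facing straight up, 40 mm above the table, in the middle of the start switch.
- cancel_switch: Fixed grey box like the other, but the CANCEL switch: on top a SQUARE aluminium bezel 52 mm wide around a square black window 42 mm wide. Origin at the centre of its underside. The two switches may change places.
- cancel_switch_window (a point): Centre of the square black window's surface, facing up, 40 mm above the table.
- cartridge: Loose white adhesive cartridge standing upright, 34 mm across, 92 mm high; origin at the centre of its foot.
- jar: Loose white jar with black lid, 52 mm across, 55 mm high; origin at the centre of its foot.
- driver: Loose screwdriver with black handle lying on the table, 160 mm long; its x runs along it.
- housing: Loose turned aluminium part, flange 48 mm across, 30 mm high; origin at the centre of its foot.
- nozzle (a point): Thin tip of the fixed white dispensing barrel (24 mm across), over the bed's far half, 131 mm above the table; the barrel, its arm and the column behind the stop, at the bed's +x end, reach 255 mm above the table. Keep the hand clear of them.
Things that resemble listed ones, but are neither listed nor needed, are in the scene too. There is more than one size of the pallet; the one meant has the size given above.

How it is judged:
By the outcome, as a careful person would: the job done as asked, in the order asked, and still so for the second after the job is handed in, with the robot touching nothing.
It also fails if it takes over 48 s, if anything falls off the work surface, if the arm or the gripper's body presses on something with over 40 N, if the wrist force passes 120 N, or if a joint passes its speed limit or range.

### The arm

A 7-joint arm with a two-finger parallel gripper is mounted at the origin on the work surface. World frame = base frame: x ahead of the robot, y to its left, z up, the work surface at z = 0. Lengths are in m, angles in degrees, forces in N, time in s.
With the tool pointing down it reaches from about 0.35 to 0.775 m from the base axis. Payload 3.1 kg.
Tool frame: the origin (TCP) lies at the centre of the arm's flange, where the gripper is bolted on; the fingertips stand 173 mm ahead of it and the grasp point (between the pads) lies 155 mm ahead of it; z points along the fingers, y is the direction in which the jaws open and shut (so a half turn about z gives the same grasp; the last joint's range is limited). The gripper opens to 85 mm and grips with 20 to 120 N. Pads are 22 mm wide; open, the fingers measure 114 mm over their backs; the gripper's body (76 mm by 85 mm) begins 54 mm behind the grasp point. The pads swing forward as they close: fully open they stand 13 mm farther back than shut.
Start: joints at [66.308, 17.813, 0.802, 86.603, -0.252, 75.585, -1.558], TCP at [0.2, -0.512, 0.405] pointing down, gripper open.
Joint ranges: [-154.91, 154.91], [-16.99, 109.72], [-72.82, 74.43], [7.12, 147.25], [-82.49, 262.49], [11.32, 116.49], [-174.64, 174.64]. Speed limits (degrees/s): [159.86, 159.86, 180, 180, 180, 180, 180].

### API

Orientations are given as [roll, pitch, yaw] about the fixed x, y, z axes, in that order (R = Rz(yaw) Ry(pitch) Rx(roll)).
In Python, from workcell import arm gives the robot as it stands.
- The arm moves only by the tool jog_arm, never from a script. Its argument "series" is a list of rows, each a list of 5 numbers: the closure, from 0 (fully open) to 1 (shut), then the shift along the world's x, y, z in cm, then the turn about the world's z in degrees. A call has 1 to 12 rows; each row shifts and turns the commanded pose from where the row before left it; what a row does not reach is not made up. A row lasts 1/8 s, in which the tool goes at most 62.5 mm and 10.7 degrees, less where a joint would pass 70% of its speed; a pose out of reach is approached as far as the arm can. A call is refused whole if a number of a shift passes 6.25 or a number of a turn 10.7, either way. A call with a gripper value outside its range is refused whole. The fingers move at their own pace and stop on an object; "grip_force" is the grip in N (left out, the last holds). Time passes only in rows, so rows that do not move let the fingers close. It gives the time, the measured TCP pose, the force and the opening at its end, in the units of the state.
- arm.state(): the state, without advancing time (a new reading comes with each control period).
- arm.camera(name): name is "scene" or "side" or "wrist"; returns a dict with "img" (400x640x3 uint8, red, green, blue), "mtx" (3x3 intrinsics, pixels), "camera_from_world" (4x4, takes a point from world to camera coordinates). Camera axes: x right, y down, z forward; pixel columns grow to the right and rows downward; lengths in m; the calibration is good to about 2 mm. The wrist camera is an equidistant fisheye: a pixel r from the principal point sees the ray r / f radians off the axis. A picture is of the moment at which its call begins. There is no depth.
- arm.close_job(): hands the job in, once; it reports no verdict.
Trained networks look in a picture, given as the dict that the camera call returned (one of the last four; its "shot" number tells which), for a name from the list of things; names that differ only in an ending like _2 or _b are one class to them, and where a whole thing is asked for, a point or a joint stands for the part that bears it (a point fixed in the world has none). Each returns a list of dicts, best first, with "score" (0 to 1); they miss things now and then, are a little off and sometimes report something else, mostly with a low value. They report only what shows in the picture. A call takes as long as a camera call. They do not tell look-alikes from the thing itself.
- arm.cut_out(query, picture): "mask" (400x640 bool, what is visible of it) and "position" ([column, row] in pixels, amid what is visible of it).
- arm.place_of(query, picture): "position" ([column, row] in pixels: a listed point, or the origin of a listed thing).
The state is a dict: "t": time; "q": joint angles; "qvel": joint speeds; "tau": joint torques, N m; "ee_pos": TCP position; "ee_rot": TCP orientation; "wrist_force": force on the tool from outside, world axes, zero at the start; "torque": the same for the moment, N m; "grip_width": opening from 0.0 (shut) to 1.0 (fully open).
Only numpy, scipy, OpenCV 4.12 (cv2) and the standard library are available. Lean on these libraries where they do the work, as an engineer would, in place of code of your own. Each camera call takes 0.05 s, during which the arm holds its last target.

## Working session

There is one attempt and no reset: what is moved stays moved. The work goes in short steps, Python scripts to look and compute and a tool call to move; the robot and the scene stay as the last step left them, time stands still between calls to the robot, and variables do not carry over. Pictures are saved under pics/ and viewed, and the job is handed in when it is done.

Besides the shell and the picture viewer there is one more tool, called after "Emit:" as a command line: name --pt "numbers of a row" for each row, then --argument value for the rest. jog_arm: Moves the arm, as the interface text tells. Its arguments: {"type":"object","properties":{"series":{"type":"array"},"grip_force":{"type":"number"}},"required":["series"]}

```bash
mkdir -p pics; ls; cat > h.py <<'E'
import numpy as np, cv2
from workcell import arm
def save(p,n): cv2.imwrite('pics/'+n+'.png',cv2.cvtColor(p['img'],cv2.COLOR_RGB2BGR))
def ray(p,px):
    K=np.array(p['mtx']);T=np.array(p['camera_from_world'])
    d=np.linalg.solve(K,[px[0],px[1],1.]);R=T[:3,:3]
    return -R.T@T[:3,3],R.T@d
def at_z(p,px,z):
    o,d=ray(p,px); return o+d*(z-o[2])/d[2]
def proj(p,P):
    T=np.array(p['camera_from_world']);c=T[:3,:3]@np.array(P)+T[:3,3];u=np.array(p['mtx'])@c;return u[:2]/u[2]
E
python3 - <<'E'
from h import *
s=arm.camera('scene');save(s,'s0')
names={'pallet_push':.05,'pallet':.03,'pallet_knob':.07,'start_switch_window':.04,'cancel_switch_window':.04,'bed':0,'cartridge':0,'jar':0,'housing':0,'driver':0.01,'nozzle':.131}
for w in ('scene','side'):
    p=s if w=='scene' else arm.camera('side')
    if w=='side': save(p,'d0')
    for n,z in names.items():
        for r in arm.place_of(n,p)[:3]:
            print(w,n,round(r['score'],2),np.round(r['position'],1),np.round(at_z(p,r['position'],z),3))
print(arm.state()['t'])
E
```

```text
pics
scene pallet_push 0.93 [402.  167.9] [0.515 0.304 0.05 ]
scene pallet_push 0.61 [357.5 250.7] [ 0.684 -0.008  0.05 ]
scene pallet_push 0.61 [331.7 122.4] [0.209 0.211 0.05 ]
scene pallet 0.84 [357.  118.5] [0.231 0.315 0.03 ]
scene pallet 0.73 [409.5 197.5] [0.616 0.26  0.03 ]
scene pallet 0.41 [306.  320.2] [ 0.772 -0.249  0.03 ]
scene pallet_knob 0.63 [353.5 107. ] [0.204 0.313 0.07 ]
scene pallet_knob 0.59 [413.5 184.1] [0.596 0.283 0.07 ]
scene pallet_knob 0.51 [374.2 252.9] [0.723 0.025 0.07 ]
scene start_switch_window 0.9 [321.5 238.3] [ 0.586 -0.077  0.04 ]
scene cancel_switch_window 0.81 [268.9 284.1] [ 0.626 -0.288  0.04 ]
scene bed 0.73 [411.9 201.8] [0.624 0.273 0.   ]
scene jar 0.58 [303.8 318.6] [ 0.759 -0.249  0.   ]
scene housing 0.72 [306.4 187.1] [ 0.376 -0.006  0.   ]
scene housing 0.54 [401.2 170.5] [0.501 0.324 0.   ]
scene driver 0.46 [261.7 213.5] [ 0.389 -0.191  0.01 ]
scene nozzle 0.7 [440.3 218. ] [0.755 0.238 0.131]
side pallet_push 0.8 [216.9 169.2] [0.189 0.196 0.05 ]
side pallet_push 0.75 [392.7 207.7] [ 0.669 -0.024  0.05 ]
side pallet_push 0.48 [43
[... 218 characters left out ...]
6.8] [0.588 0.291 0.07 ]
side pallet_knob 0.43 [404.9 197.8] [ 0.703 -0.01   0.07 ]
side pallet_knob 0.4 [222.8 145.9] [0.205 0.284 0.07 ]
side start_switch_window 0.73 [361.7 231.1] [ 0.573 -0.091  0.04 ]
side cancel_switch_window 0.94 [400.4 294.2] [ 0.624 -0.293  0.04 ]
side bed 0.96 [357.4 163.1] [0.622 0.241 0.   ]
side cartridge 0.84 [439.4 234.5] [ 0.786 -0.089  0.   ]
side cartridge 0.47 [362.7 238.2] [ 0.58  -0.079  0.   ]
side jar 0.98 [455.8 284.9] [ 0.775 -0.253  0.   ]
side jar 0.3 [398.8 296.6] [ 0.63  -0.271  0.   ]
side housing 0.76 [284.9 227.1] [ 0.377 -0.016  0.   ]
side driver 0.63 [289.6 279.1] [ 0.379 -0.2    0.01 ]
side nozzle 0.64 [400.  126.6] [0.744 0.238 0.131]
1.2
```

View pics/s0.png

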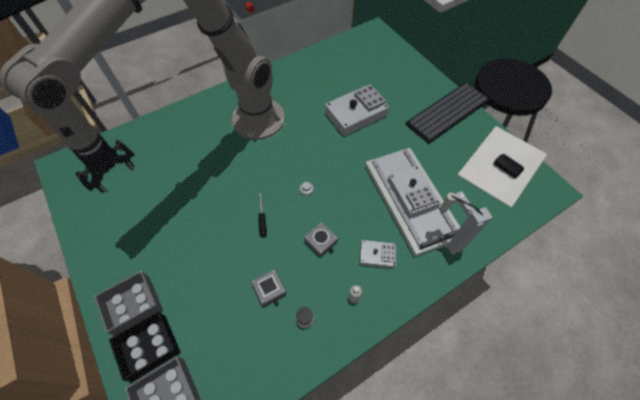

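View pics/d0.png

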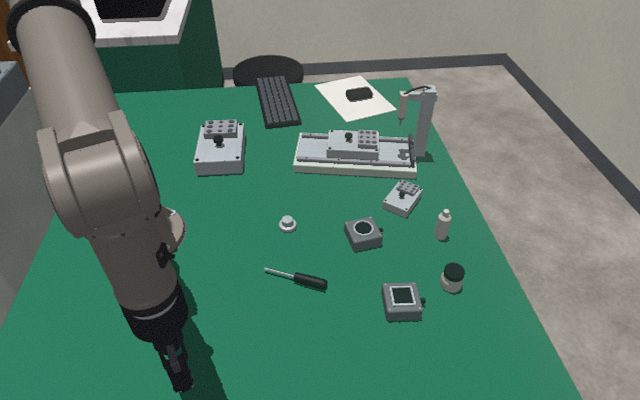

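```bash
python3 - <<'E'
import cv2
a=cv2.imread('pics/s0.png')[110:270,330:500];b=cv2.imread('pics/d0.png')[90:220,290:450]
cv2.imwrite('pics/c1.png',cv2.resize(a,(630,593),interpolation=cv2.INTER_CUBIC))
cv2.imwrite('pics/c2.png',cv2.resize(b,(720,585),interpolation=cv2.INTER_CUBIC))
E
```

```text
(no output)
```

View pics/c1.png

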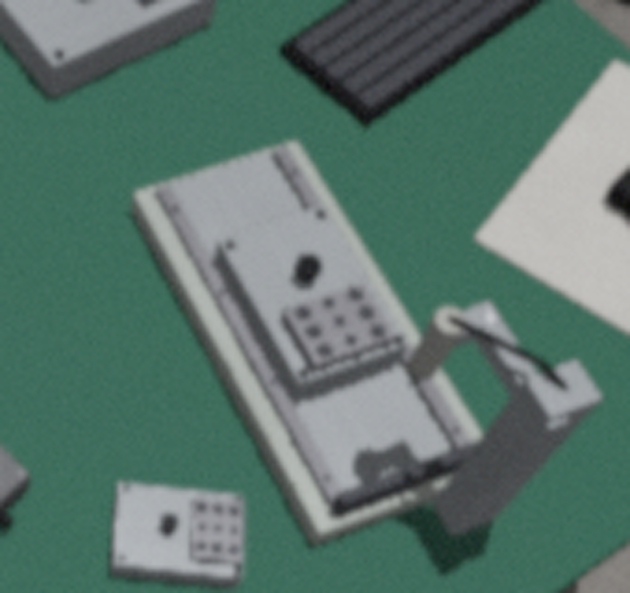

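View pics/c2.png

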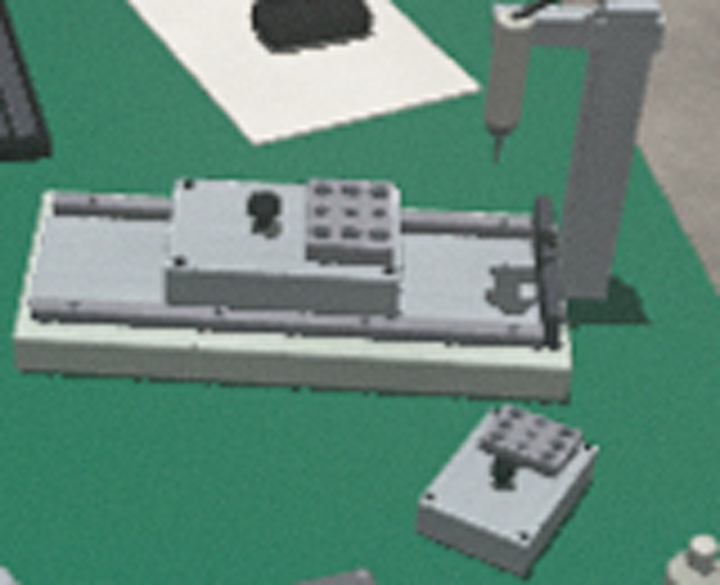

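```bash
cat > fit.py <<'E'
from h import *
from scipy.optimize import least_squares
def fit(s,d,obsS,obsD):
    def pts(v):
        x,y,a,sx=v;c,n=np.cos(a),np.sin(a)
        P={}
        for k,(bx,by,bz) in {'bn-':(-.19,-.09,.03),'bn+':(-.19,.09,.03),'bf-':(.19,-.09,.03),'pn-':(sx-.08,-.055,.07),'pn+':(sx-.08,.055,.07),'pf-':(sx+.08,-.055,.07),'pf+':(sx+.08,.055,.07),'knob':(sx-.015,0,.07)}.items():
            P[k]=[x+c*bx-n*by,y+n*bx+c*by,bz]
        return P
    def res(v):
        P=pts(v);r=[]
        for p,o in((s,obsS),(d,obsD)):
            for k in o: r+=list(proj(p,P[k])-o[k])
        return np.array(r)
    f=least_squares(res,[.62,.26,0,0],loss='soft_l1')
    return f.x,res(f.x),pts(f.x)
E
python3 - <<'E'
from fit import *
s=arm.camera('scene');d=arm.camera('side')
S={k:(np.array(v)/3.706+[330,110]) for k,v in {'bn-':(135,190),'bn+':(297,142),'bf-':(313,532),'pn-':(218,248),'pn+':(322,212),'pf-':(300,385),'pf+':(405,345)}.items()}
D={k:(np.array(v)/4.5+[290,90]) for k,v in {'bn-':(20,335),'bn+':(48,192),'bf-':(570,368),'pn-':(165,270),'pn+':(177,180),'pf-':(400,272),'pf+':(400,185)}.items()}
v,r,P=fit(s,d,S,D)
x,y,a,sx=v
print('bed',x,y,np.degrees(a),'slide',sx,'to go',.09-sx)
print(np.round(r.reshape(-1,2),1).tolist())
c,n=np.cos(a),np.sin(a)
for nm,bx in(('push now',sx-.08),('push home',.01),('nose',.045)):print(nm,x+c*bx,y+n*bx)
for q in ('start_switch_window','cancel_switch_window'):
  for p in(s,d):
    m=arm.cut_out(q,p)
    print(q,[ (round(k['score'],2),np.round(k['position'],1),np.round(at_z(p,k['position'],.04),3)) for k in m[:2]])
    # window dark blob centroid
st=arm.state();print(st['t'],st['ee_rot'])
a1=s['img'][210:310,240:400];b1=d['img'][200:330,330:480]
import cv2
cv2.imwrite('pics/sw.png',cv2.cvtColor(np.hstack([cv2.resize(a1,(400,300)),cv2.resize(b1,(346,300))]),cv2.COLOR_RGB2BGR))
E
```

```text
bed 0.6194652132772084 0.2694023351716069 -11.999018877066382 slide -0.00828999323205006 to go 0.09828999323205005
[[-1.0, 0.6], [-0.2, -0.4], [0.5, 1.3], [-0.6, -2.0], [0.1, -1.6], [-0.9, 0.2], [0.9, 0.5], [-1.8, -0.4], [-0.5, -1.4], [0.9, -0.1], [-0.0, -1.3], [0.3, -1.3], [0.4, 1.3], [0.4, 0.3]]
push now 0.5331042539072596 0.2877573781194588
push home 0.6292467248855476 0.26732338576002296
nose 0.6634820155147348 0.26004706281947926
start_switch_window [(0.72, array([319.2, 238.5]), array([ 0.582, -0.083,  0.04 ])), (0.7, array([267.4, 287.8]), array([ 0.633, -0.297,  0.04 ]))]
start_switch_window [(0.69, array([362.5, 233.9]), array([ 0.573, -0.101,  0.04 ])), (0.24, array([455.1, 277.7]), array([ 0.762, -0.261,  0.04 ]))]
cancel_switch_window [(0.77, array([268.9, 286. ]), array([ 0.631, -0.291,  0.04 ]))]
cancel_switch_window [(0.62, array([399.1, 300.4]), array([ 0.617, -0.308,  0.04 ]))]
1.5 [ 1.79998786e+02 -4.74731554e-04  2.13078624e+01]
```

View pics/sw.png

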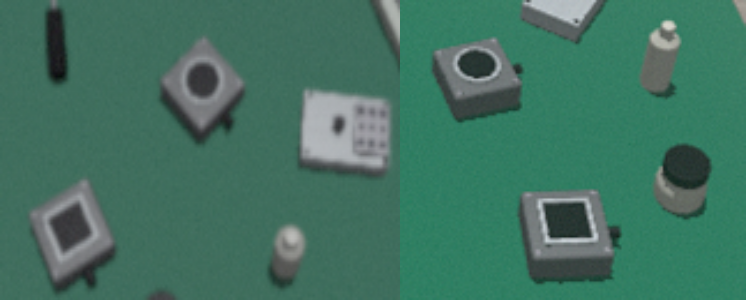

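The pallet candidates in the scene picture are the large one at (357,110), the one on the bed at (413,190) and the small one at (375,253). The one on the bed is the one meant: it is the only one lying between the guides, and its corners fit 160 x 110 mm. The switch crop shows START (round) at (321,237) and CANCEL (square) at (268,286).

I'll shut the fingers and go to a point behind the pallet.

Emit:
jog_arm --pt "1 3.6 4 0 -6.7" --pt "1 3.6 4 0 -6.7" --pt "1 3.6 4 0 -6.7" --pt "1 3.6 4 0 -6.6" --pt "1 3.6 4 0 -6.6" --pt "1 1 5 0 0" --pt "1 1 5 0 0" --pt "1 1 5 0 0" --pt "1 1 5 0 0" --pt "1 1 5 0 0" --pt "1 1 5 0 0" --pt "1 1 5 0 0" --grip_force 60

```text
t: 3.0
ee_pos: [0.4499, 0.0391, 0.405]
ee_rot: [180.0, -0.1, -12.0]
wrist_force: [1.2, 0.5, -0.2]
grip_width: 0.001
```

Emit:
jog_arm --pt "1 0.9 5 0 0" --pt "1 0.9 5 0 0" --pt "1 0.9 5 0 0" --pt "1 0.9 5 0 0" --pt "1 0.7 5.8 0 0" --pt "1 0 0 0 0" --pt "1 0 0 0 0"

```text
t: 3.88
ee_pos: [0.493, 0.2953, 0.4044]
ee_rot: [179.9, 0.0, -12.0]
wrist_force: [0.4, -0.8, -0.4]
grip_width: 0.003
```

Emit:
jog_arm --pt "1 0 0 -5 0" --pt "1 0 0 -5 0" --pt "1 0 0 -4 0" --pt "1 0 0 0 0" --pt "1 0 0 0 0"

```text
t: 4.5
ee_pos: [0.4939, 0.295, 0.2666]
ee_rot: [-179.9, -0.1, -12.1]
wrist_force: [0.2, 0.9, 0.7]
grip_width: -0.004
```

```bash
python3 - <<'E'
from h import *
s=arm.camera('scene');d=arm.camera('side')
a=s['img'][100:270,320:500];b=d['img'][60:220,270:450]
cv2.imwrite('pics/e1.png',cv2.cvtColor(np.hstack([cv2.resize(a,None,fx=2.2,fy=2.2),cv2.resize(b,None,fx=2.2,fy=374/160)]),cv2.COLOR_RGB2BGR))
for p,q in((s,(321.2,236.8)),(d,(363.8,228.2)),(s,(268,286)),):print(at_z(p,q,.04))
E
```

```text
[ 0.58072146 -0.07475969  0.04      ]
[ 0.5799394  -0.08116878  0.04      ]
[ 0.62952492 -0.29338717  0.04      ]
```

View pics/e1.png

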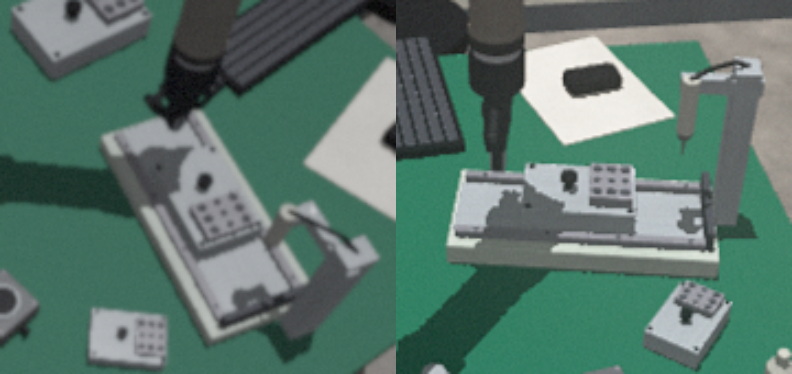

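Emit:
jog_arm --pt "1 0 0 -3 0" --pt "1 0 0 -1.9 0" --pt "1 0 0 0 0" --pt "1 0 0 0 0" --pt "1 0.78 -0.17 0 0" --pt "1 0.78 -0.17 0 0" --pt "1 0.78 -0.17 0 0" --pt "1 0.78 -0.17 0 0" --pt "1 0.49 -0.1 0 0" --pt "1 0.49 -0.1 0 0" --pt "1 0.49 -0.1 0 0" --pt "1 0.49 -0.1 0 0"

```text
t: 6.1
ee_pos: [0.5432, 0.2854, 0.2158]
ee_rot: [-180.0, 0.1, -11.9]
wrist_force: [-4.1, 1.7, 3.7]
grip_width: -0.002
```

```bash
python3 - <<'E'
from h import *
s=arm.camera('scene');d=arm.camera('side')
a=s['img'][100:270,320:500];b=d['img'][60:220,270:450]
cv2.imwrite('pics/e2.png',cv2.cvtColor(np.hstack([cv2.resize(a,None,fx=2.2,fy=2.2),cv2.resize(b,None,fx=2.2,fy=374/160)]),cv2.COLOR_RGB2BGR))
E
```

```text
(no output)
```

View pics/e2.png

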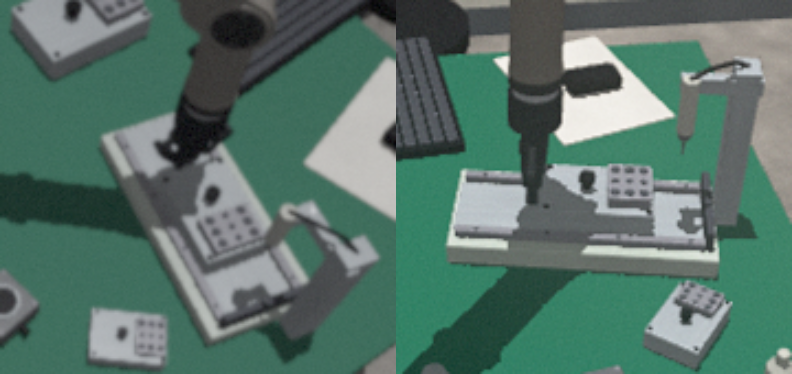

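The pallet is sliding with about 4.5 N on the fingertips. I'll keep pushing.

Emit:
jog_arm --pt "1 0.68 -0.15 0 0" --pt "1 0.68 -0.15 0 0" --pt "1 0.68 -0.15 0 0" --pt "1 0.68 -0.15 0 0" --pt "1 0.68 -0.15 0 0" --pt "1 0.68 -0.15 0 0" --pt "1 0.68 -0.15 0 0" --pt "1 0.68 -0.15 0 0" --pt "1 0.39 -0.08 0 0" --pt "1 0.2 -0.04 0 0" --pt "1 0 0 0 0"

```text
t: 7.58
ee_pos: [0.6042, 0.2714, 0.2156]
ee_rot: [180.0, -0.0, -12.0]
wrist_force: [-3.3, 0.1, 2.3]
grip_width: -0.001
```

Emit:
jog_arm --pt "1 0.2 -0.04 0 0" --pt "1 0.2 -0.04 0 0" --pt "1 0.1 -0.02 0 0"

```text
t: 7.95
ee_pos: [0.609, 0.2706, 0.2157]
ee_rot: [-180.0, 0.0, -12.0]
wrist_force: [-5.5, 1.3, 1.9]
grip_width: -0.001
```

Emit:
jog_arm --pt "1 0.2 -0.04 0 0" --pt "1 0.1 -0.02 0 0"

```text
t: 8.2
ee_pos: [0.6121, 0.2699, 0.2157]
ee_rot: [-180.0, -0.0, -12.0]
wrist_force: [-5.2, 1.1, 2.4]
grip_width: 0.002
```

Emit:
jog_arm --pt "1 0.2 -0.04 0 0" --pt "1 0.1 -0.02 0 0" --pt "1 0 0 0 0"

```text
t: 8.57
ee_pos: [0.6152, 0.2693, 0.2157]
ee_rot: [-180.0, -0.0, -12.0]
wrist_force: [-3.7, 1.2, 2.6]
grip_width: -0.003
```

Emit:
jog_arm --pt "1 0.2 -0.04 0 0" --pt "1 0 0 0 0"

```text
t: 8.82
ee_pos: [0.6159, 0.2693, 0.2157]
ee_rot: [179.9, 0.2, -12.0]
wrist_force: [-6.7, 1.0, 4.4]
grip_width: -0.0
```

Emit:
jog_arm --pt "1 0.1 -0.02 0 0" --pt "1 0.1 -0.02 0 0"

```text
t: 9.07
ee_pos: [0.6165, 0.2694, 0.2157]
ee_rot: [179.9, 0.4, -11.9]
wrist_force: [-12.0, 0.0, 7.0]
grip_width: 0.002
```

Emit:
jog_arm --pt "1 0.1 -0.02 0 0" --pt "1 0.1 -0.02 0 0"

```text
t: 9.32
ee_pos: [0.6171, 0.2694, 0.2157]
ee_rot: [179.8, 0.6, -11.9]
wrist_force: [-15.3, -0.9, 9.9]
grip_width: 0.0
```

Emit:
jog_arm --pt "1 0.1 -0.02 0 0" --pt "1 0.1 -0.02 0 0"

```text
t: 9.57
ee_pos: [0.6178, 0.2695, 0.2157]
ee_rot: [179.7, 0.8, -11.8]
wrist_force: [-17.6, -1.4, 11.7]
grip_width: -0.0
```

```bash
python3 - <<'E'
from h import *
s=arm.camera('scene');d=arm.camera('side')
a=s['img'][150:270,350:480];b=d['img'][90:190,310:430]
cv2.imwrite('pics/e3.png',cv2.cvtColor(np.hstack([cv2.resize(a,(395,400)),cv2.resize(b,(395,400))]),cv2.COLOR_RGB2BGR))
E
```

```text
(no output)
```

View pics/e3.png

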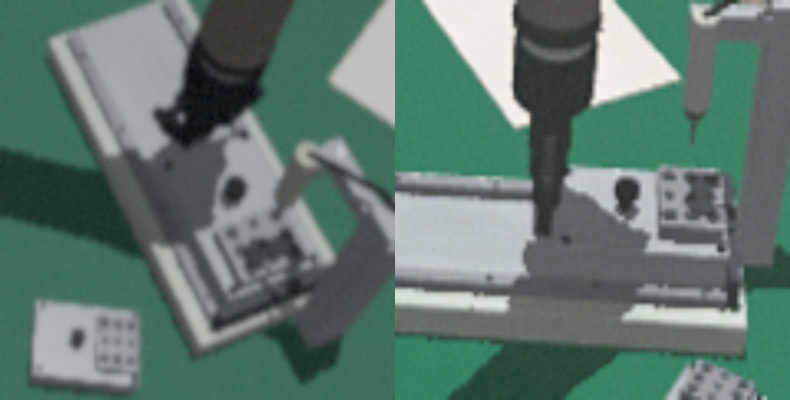

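The finger has stopped moving and the force is rising, with the tool at the predicted home position. The force is still under the possible 20 N sticking jolt, so I'll press a little more.

Emit:
jog_arm --pt "1 0.15 -0.03 0 0" --pt "1 0.15 -0.03 0 0"

```text
t: 9.93
ee_pos: [0.6187, 0.2696, 0.2157]
ee_rot: [179.6, 1.1, -11.8]
wrist_force: [-23.7, -0.7, 16.2]
grip_width: 0.003
```

Emit:
jog_arm --pt "1 0.15 -0.03 0 0" --pt "1 0.15 -0.03 0 0"

```text
t: 10.18
ee_pos: [0.6196, 0.2697, 0.2157]
ee_rot: [179.5, 1.4, -11.7]
wrist_force: [-29.7, -3.1, 19.7]
grip_width: -0.0
```

The force is now near 30 N with no slip, so the pallet is home. I'll back off straight, then lift.

Emit:
jog_arm --pt "1 -0.5 0.1 0 0" --pt "1 -1 0.2 0 0" --pt "1 -2 0.4 0 0" --pt "1 -3 0.6 0 0" --pt "1 0 0 2 0" --pt "1 0 0 5 0" --pt "1 0 0 5 0" --pt "1 -4 0 4 0" --pt "1 -4 -3 0 0" --pt "1 -2 -5 0 0" --pt "1 0 -5 0 0" --pt "1 0 -5 0 0"

```text
t: 11.68
ee_pos: [0.4654, 0.0968, 0.3777]
ee_rot: [-180.0, -0.4, -12.1]
wrist_force: [0.7, -0.3, -0.7]
grip_width: 0.001
```

```bash
python3 - <<'E'
from h import *
s=arm.camera('scene');d=arm.camera('side');save(s,'s4')
a=s['img'][150:270,350:480];b=d['img'][90:190,310:430]
cv2.imwrite('pics/e4.png',cv2.cvtColor(np.hstack([cv2.resize(a,(395,400)),cv2.resize(b,(395,400))]),cv2.COLOR_RGB2BGR))
a=s['img'][210:265,290:350];b=d['img'][210:260,335:395]
cv2.imwrite('pics/e5.png',cv2.cvtColor(np.hstack([cv2.resize(a,(360,330)),cv2.resize(b,(396,330))]),cv2.COLOR_RGB2BGR))
from scipy.ndimage import label
for p,c in((s,(321,237)),(d,(364,228))):
    g=p['img'].max(2).astype(int);x,y=c;print(g[y-12:y+13:3,x-14:x+15:3])
E
```

```text
[[111 112 110 107 122 122 109 101  66  57]
 [109 111 116 122 132 134 125 112 108 105]
 [107 109 130 147  90  88 132 130 119 110]
 [114 120 152  66  56  61  61 158 124 114]
 [130 123 154  59  57  61  62 158 126 132]
 [ 95 124 148  94  61  58  94 144 127 107]
 [ 50  94 126 143 151 144 139 129 100  46]
 [ 74  52  97 128 126 126 130  96  52  96]
 [109  74  55  96 131 126  88  41  52 101]]
[[126 130 130 130 130 128 120 130 134 133]
 [ 91 131 122 121 123 123 126 129 132 131]
 [127 125 175 108  49  98 183 120 126 133]
 [125 158  46  53  55  57  49 169 124 123]
 [127 166  46  53  59  47  54 103 116 124]
 [130 127 169  48  53  52  52 194 123 127]
 [111 123 120 164 187 192 170 110 126 122]
 [ 73 128 127 125 132 130 127 128 119 107]
 [ 69 111 146 129 122 104  83  73  67  69]]
```

View pics/e4.png

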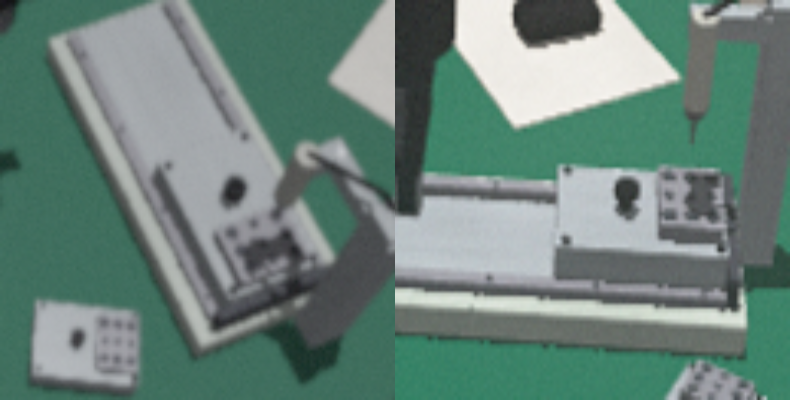

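View pics/e5.png

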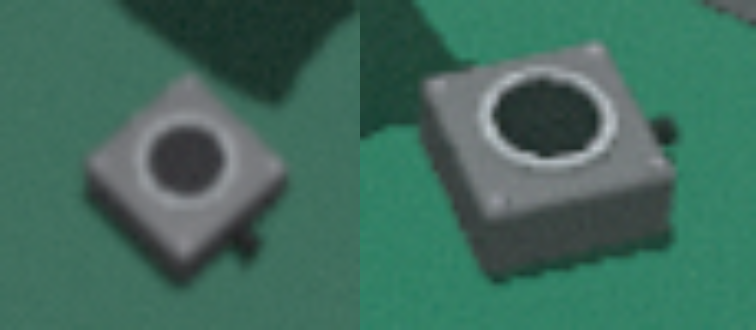

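The pallet's far face is flush at the stop in both views (side crop: pallet edge at (725,250) meets the stop plate). The round window is at scene (321.2,236.5) and side (363.8,227.9), which puts it at about (0.580, -0.078). Next is the move above it.

Emit:
jog_arm --pt "1 2.87 -4.37 0 0" --pt "1 2.87 -4.37 0 0" --pt "1 2.87 -4.37 0 0" --pt "1 2.87 -4.37 0 0" --pt "1 0 0 0 0" --pt "1 0 0 -4 0" --pt "1 0 0 -3 0" --pt "1 0 0 -2 0" --pt "1 0 0 0 0" --pt "1 0 0 0 0"

```text
t: 13.02
ee_pos: [0.5796, -0.0752, 0.2873]
ee_rot: [-180.0, -0.2, -12.0]
wrist_force: [0.3, 0.5, 0.8]
grip_width: 0.004
```

```bash
python3 - <<'E'
from h import *
s=arm.camera('scene');d=arm.camera('side')
st=arm.state();tip=np.array(st['ee_pos'])-[0,0,.173];print(st['ee_pos'],proj(s,tip),proj(d,tip))
out=[]
for p,(x,y) in((s,(290,190)),(d,(325,180))):
    out.append(cv2.resize(p['img'][y:y+80,x:x+80],(400,400)))
cv2.imwrite('pics/e6.png',cv2.cvtColor(np.hstack(out),cv2.COLOR_RGB2BGR))
E
```

```text
[ 0.57957321 -0.07514364  0.28747195] [320.97997364 226.49111775] [365.17165706 205.73458289]
```

View pics/e6.png

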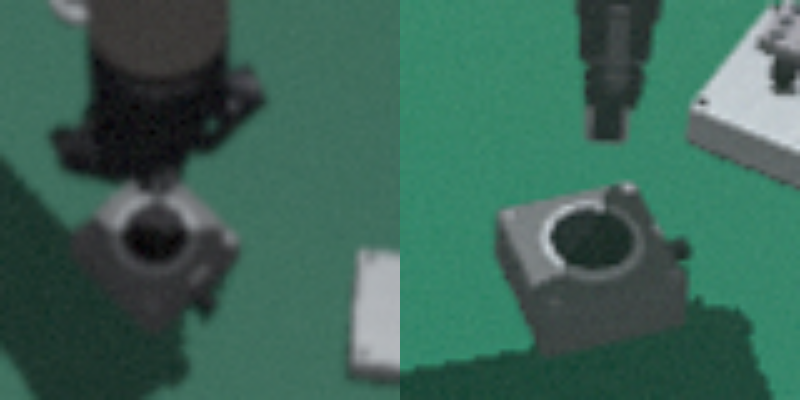

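Emit:
jog_arm --pt "1 0 -0.25 -2 0" --pt "1 0 0 -2 0" --pt "1 0 0 -0.9 0" --pt "1 0 0 0 0" --pt "1 0 0 0 0"

```text
t: 13.75
ee_pos: [0.5793, -0.0776, 0.2378]
ee_rot: [-180.0, -0.1, -12.0]
wrist_force: [0.0, 0.0, 0.6]
grip_width: 0.001
```

```bash
python3 - <<'E'
from h import *
s=arm.camera('scene');d=arm.camera('side')
st=arm.state();print(st['t'],st['ee_pos'],st['wrist_force'])
out=[]
for p,(x,y) in((s,(290,190)),(d,(325,180))):
    out.append(cv2.resize(p['img'][y:y+80,x:x+80],(400,400)))
for p in(s,d):print([proj(p,[*st['ee_pos'][:2],z]) for z in(.04,.065)])
cv2.imwrite('pics/e7.png',cv2.cvtColor(np.hstack(out),cv2.COLOR_RGB2BGR))
E
```

```text
13.85 [ 0.57923975 -0.07768921  0.23772745] [ 0.3356302   0.1482234  -0.28245891]
[array([320.17357497, 236.8940275 ]), array([320.18455237, 233.63632616])]
[array([363.28771819, 227.25747591]), array([363.9212282 , 220.46994403])]
```

View pics/e7.png

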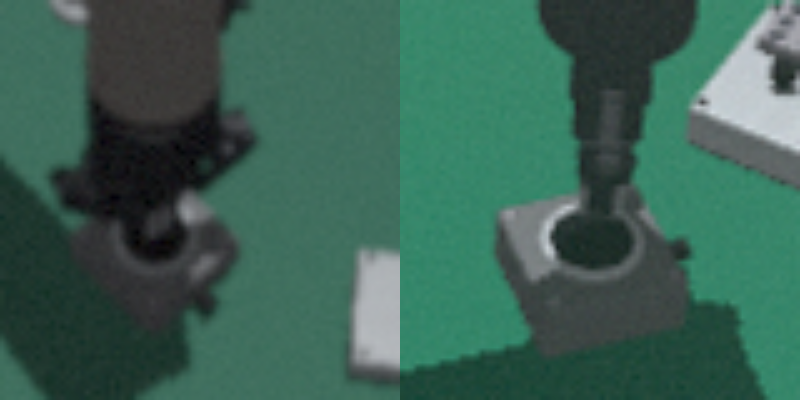

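The fingertips sit about 25 mm above the middle of the round window: tip at side (365,222), window centre at (363.8,228). I'll hold still.

Emit:
jog_arm --pt "1 0 0 0 0" --pt "1 0 0 0 0" --pt "1 0 0 0 0" --pt "1 0 0 0 0" --pt "1 0 0 0 0" --pt "1 0 0 0 0" --pt "1 0 0 0 0" --pt "1 0 0 0 0" --pt "1 0 0 0 0" --pt "1 0 0 0 0" --pt "1 0 0 0 0" --pt "1 0 0 0 0"

```text
t: 15.35
ee_pos: [0.5787, -0.0777, 0.2367]
ee_rot: [180.0, -0.0, -12.0]
wrist_force: [-0.0, 0.4, 0.3]
grip_width: 0.0
```

Emit:
jog_arm --pt "1 0 0 0 0" --pt "1 0 0 0 0" --pt "1 0 0 0 0" --pt "1 0 0 0 0" --pt "1 0 0 0 0" --pt "1 0 0 0 0" --pt "1 0 0 0 0" --pt "1 0 0 0 0"

```text
t: 16.35
ee_pos: [0.5788, -0.0777, 0.2367]
ee_rot: [-180.0, -0.0, -12.0]
wrist_force: [0.1, 0.2, -1.1]
grip_width: -0.0
```

Emit:
jog_arm --pt "1 0 0 2 0" --pt "1 0 0 5 0" --pt "1 0 0 5 0" --pt "1 0 0 5 0" --pt "1 -4 2 1 0" --pt "1 -4 4 0 0" --pt "1 -2 4 0 0" --pt "1 0 4 0 0" --pt "1 0 2 0 0" --pt "1 0 0 0 0" --pt "1 0 0 0 0"

```text
t: 17.73
ee_pos: [0.479, 0.081, 0.4166]
ee_rot: [179.9, -0.0, -12.1]
wrist_force: [-0.9, -0.1, -0.2]
grip_width: 0.001
```

```bash
python3 - <<'E'
from h import *
s=arm.camera('scene');d=arm.camera('side')
st=arm.state();print(st['t'],st['ee_pos'],st['wrist_force'])
cv2.imwrite('pics/f.png',cv2.cvtColor(np.vstack([s['img'][100:340,220:520],d['img'][90:330,190:490]]).repeat(1,0),cv2.COLOR_RGB2BGR))
E
```

```text
17.825 [0.47904144 0.08060805 0.41653973] [-0.38062023 -0.11332857 -0.24992456]
```

View pics/f.png

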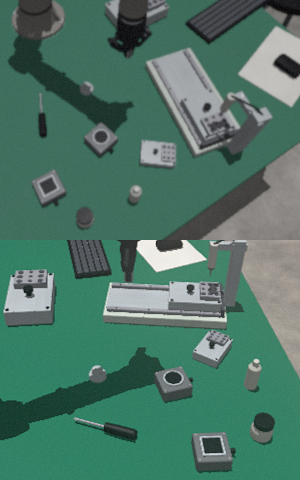

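```bash
python3 -c "
from workcell import arm
print(arm.close_job())"
```

```text
the job is handed in; nothing more can be done
None
```

I pushed the pallet home against the stop, then held the fingertips over the round-windowed START switch, moved the hand clear and handed the job in at about 18 s.

- **Pallet:** I pushed it about 98 mm with shut fingertips. At the end the force rose to about 30 N with the fingertips no longer advancing, at the predicted home position. Both camera views afterwards showed it flush at the stop.
- **START switch:** I held the fingertips about 24 mm above the middle of the round window for at least 2.5 s. The tool settled by about 1 mm early in the hold. The wrist force stayed near zero, so nothing was touched.
- **Last check:** The pictures show the hand well clear. The pallet is still home, and the loose things look to be where they were. I saw no lamp or other sign that the start had registered, so that is inferred from the hold alone.

No check failed. My sightings of the window centre differed by up to about 6 mm between the two cameras, and I aimed between them.

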